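# Hang the potato masher on the sprung hook between its neighbours

## Robot

A 6-joint arm with a two-finger parallel gripper is mounted at the origin on a cart in front of the work surface, level with it; the furniture and walls round the work are solid. World frame = base frame: x ahead of the robot, y to its left, z up, the work surface at z = 0. Lengths are in m, angles in rad, forces in N, time in s.
With the tool pointing down it reaches from about 0.375 to 0.975 m from the base axis. Payload 3.8 kg.
Tool frame: the origin (TCP) lies on the centre line of the jaws, within the pads' length; the fingertips stand 17 mm ahead of it and the grasp point (between the pads) lies 2 mm behind it (bot.tip_extent is the distance from the TCP to the fingertips, in m); z points along the fingers, y is the line along which they close (so a half turn about z gives the same grasp; the last joint's range is limited). The gripper opens to 85 mm and grips with 20 to 120 N. Pads are 22 mm wide; open, the fingers measure 114 mm over their backs; the gripper's body (76 mm by 85 mm) begins 54 mm behind the grasp point. The pads swing forward as they close: fully open they stand 13 mm farther back than shut.
Start: joints at [-1.139, 0.264, 1.604, -0, 1.274, -0.037], TCP at [0.305, -0.602, 0.248] pointing down, gripper open.
Joint ranges: [-2.63, 2.63], [-0.94, 2.18], [0.31, 2.57], [-1.31, 4.45], [0, 2.66], [-2.55, 2.55]. Speed limits (rad/s): [2.57, 2.57, 3.14, 3.14, 3.14, 3.14].

## Interface

Orientations are given as a rotation vector (axis times angle).
In Python, from workcell import readout, read_camera, finish_job, bot gives the robot as it stands.
- The arm moves only by the tool jog_arm, never from a script. Its argument "deltas" is one flat list of numbers, 7 for each row, row after row: the shift along the tool's x, y, z in m, then the turn, a rotation vector about the tool's x, y, z in degrees, then the gripper command: -1 is shut, 1 is fully open, values between are in proportion. A call has 1 to 8 rows; each row is the pose to reach, as a shift and turn from the pose commanded when the call began, along the tool's axes at that moment; what a row does not reach only later rows make up. A row lasts 1/10 s, in which the tool goes at most 50 mm and 8.59 degrees, less where a joint would pass 70% of its speed; a pose out of reach is approached as far as the arm can. A call with a gripper value outside its range is refused whole. The fingers move at their own pace and stop on an object; "squeeze" is the grip in N (left out, the last holds). Time passes only in rows, so rows that repeat a pose let the fingers close. It gives the time, the measured TCP pose, the force, the opening and the grip force at its end, in the units of the state.
- readout.read_state(): the state, without advancing time (a new reading comes with each control period).
- read_camera(name): name is "side" or "top"; returns a dict with "color" (480x640x3 uint8, blue, green, red), "fx", "fy", "cx", "cy" (pixels), "origin" and "attitude" of the camera in the world. Camera axes: x right, y down, z forward; pixel columns grow to the right and rows downward; lengths in m; the calibration is good to about 2 mm. A picture is of the moment at which its call begins. There is no depth.
- finish_job(): hands the job in; it is judged then, once.
The state is a dict: "time": time; "q": joint angles; "joint_vel": joint speeds; "joint_torque": joint torques, N m; "tool_pos": TCP position; "tcp_rot": TCP orientation; "wrist_force": force on the tool from outside, world axes, zero at the start; "torque": the same for the moment, N m; "width": opening from 0.0 (shut) to 1.0 (fully open); "grip_force": force on a finger pad.
Only numpy, scipy, OpenCV 4.12 (cv2) and the standard library are available. Lean on these libraries where they do the work, as an engineer would, in place of code of your own. Each camera call takes 0.05 s, during which the arm holds its last target. There are 200 camera calls.

## Task

Hang the potato masher that stands on the worktop on the one empty hook of the utensil rack; that hook sits somewhere along its guide plate, so feel gently for it with the slot in the handle. Once the slot is over the hook, press the handle back against the sprung pad and keep pressing while you lower it behind the upturned tip until the top of the slot rests on the hook, then let go. Never force the hook, and do not knock the utensils hanging close on either side or disturb the other things on the worktop.

Things in the scene. Friction and masses are not known exactly. Their poses are not given: they have to be found in the camera images.
- masher_center (a point): Potato masher, 215 mm high, 0.22 kg, standing on its steel grid foot (48 along its x, 54 along y, 7 high). Point: half-way up, 107.5 mm over its underside; z up along the handle. Black flat handle, 8 thick (x), 24 wide (y), from 87 mm up to the top. Grip its flat sides (8 mm, across x) from above, within the plain top 45 mm. Front and back are alike: hang it either way round.
- masher_slot (a point): Centre of the hanging slot through the masher's handle along its x: 8.6 mm wide (y), 18 mm high (z); 150 mm above the underside, 65 mm below the top end. Axes as for the masher.
- masher: The masher; origin in the middle of its underside, axes as above.
- hook_seat (a point): Empty hook's guide plate (52 wide, 20 high) on the rail, at either inner place. x runs level from the robot's side into the rail, y along it, z up. The wire hook sticks out of it towards -x at this height, but stands anywhere up to 12 mm either way along y from this point (stiff; do not shift it). x = 0: middle plane of a hung handle. With the masher home its slot centre is at z -6 mm.
- pad (a joint): Push-in (m) of the black sprung pad behind the hook's tip, 22 mm wide, moving with the hook: 0 free (face at x +1 mm), 0.005 at its rigid stop. About 3 N starts it, 6.5 N at 3 mm, 9 N at 5 mm; slow to spring back. The 8 mm handle goes down behind the tip only with the pad about 3 mm in, and stays clamped by it. Hook and pad must never feel over 25 N.
- rack: Utensil rack, fixed: wooden rail 312 mm long, 16 thick, 154 to 190 mm above the worktop, on two steel posts 163 mm either side of its middle, 207 mm high. Origin on the worktop under the rail's middle; y along the rail, -x to the robot. Four places 74 mm apart, hooks 180 mm up, their x = 0 lying 26 mm in front of the rail's middle.
- turner_low (a point): Turner hanging beside: black handle (24 wide, 8 thick, same slot as the masher, top 65 mm above it), loose on its hook; slotted steel blade 48 wide, 3 thick, 100 to 156 mm below the slot's centre. Point: 115 mm below the slot centre.
- skimmer_low (a point): Skimmer hanging beside: black handle (24 wide, 8 thick, same slot as the masher, top 65 mm above it), loose on its hook; upright steel disc 50 mm across, 3 thick, 120 mm below the slot's centre. Point: 115 mm below the slot centre.
- whisk_low (a point): Flat whisk hanging beside: black handle (24 wide, 8 thick, same slot as the masher, top 65 mm above it), loose on its hook; flat steel wire loops 51 mm wide, 3 thick, 95 to 155 mm below the slot's centre. Point: 115 mm below the slot centre.
- turner: The turner; origin at its slot's centre.
- skimmer: The skimmer; origin at its slot's centre.
- whisk: The flat whisk; origin at its slot's centre.
- hook_plate: Guide plate, hook and pad; origin and axes as hook_seat. Wire 6 mm thick, level at z 0 out to x -7 mm, then turned up to a flat-topped tip ending at z +10; tip front x -10, inner face x -4. The slot passes over the tip when its centre is at z +1 to +5.5 mm and within 1.3 mm sideways of the wire; if it misses, the handle meets the tip with its middle at x -14. Nothing here rises over z +12.
- spice_a: Spice jar, 45 mm across, 106 mm high, on the worktop; a bystander. Origin under its centre.
- salt_shaker: Salt shaker, 44 mm across, 90 mm high; a bystander. Origin under its centre.
- garlic: Garlic bulb, 56 mm; a bystander. Origin under its centre.
- match_box: Small white carton, 33x73x65 mm; a bystander. Origin under its centre.
- lemon: Lemon, 83x58x58 mm, lying; a bystander. Origin under its centre.

How it is judged:
On the way:
1. the masher is lifted clear of the worktop (height (world z) of masher above 0.02 m), for 0.1 s.
At the end, for the whole second after the job is handed in: The masher hangs upright (within 0.12 rad) on the empty hook: the slot's centre 3.5 to 9 mm below the hook's origin (fully down: 6 mm), within 15 mm sideways and between -2.5 and +4.5 mm along the hook's x, at rest; each hanging neighbour's low point is within 20 mm of where it began (z of masher_slot in the frame of hook_seat between -0.009 and -0.0035 m and x of masher_slot in the frame of hook_seat between -0.0025 and 0.0045 m and y of masher_slot in the frame of hook_seat between -0.015 and 0.015 m and angle between masher_slot's own z axis and vertical below 0.12 rad and linear speed of masher below 0.02 m/s and distance of each of turner_low, skimmer_low, whisk_low from where it was at the start of the episode below 0.02 m); the robot touches nothing.
It fails at once if the masher presses on the hook or its pad with more than 25 N (contact force between masher and hook_plate above 25 N).
It fails at once if a hanging neighbour is pushed with more than 6 N by the masher or the robot (contact force between any of masher, the fingers, the arm and turner above 6 N or contact force between any of masher, the fingers, the arm and skimmer above 6 N or contact force between any of masher, the fingers, the arm and whisk above 6 N).
It fails at once if a hanging neighbour is swung or shifted by more than 35 mm (distance of any of turner_low, skimmer_low, whisk_low from where it was at the start of the episode above 0.035 m).
It fails at once if a bystander on the worktop is moved by more than 30 mm (distance of any of spice_a, salt_shaker, garlic, match_box, lemon from where it was at the start of the episode above 0.03 m).
It also fails if it takes over 72 s, if anything falls off the work surface, if the arm or the gripper's body presses on something with over 40 N, if the wrist force passes 120 N, or if a joint passes its speed limit or range.

## Working session

There is one attempt and no reset: what is moved stays moved. The work goes in short steps, Python scripts to look and compute and a tool call to move; the robot and the scene stay as the last step left them, time stands still between calls to the robot, and variables do not carry over. Pictures are saved under pics/ and viewed, at most 10 in all, crops included, and the job is handed in when it is done.

Besides the shell and the picture viewer there is one more tool, called after "Request:" as name(argument=value, ...) on one line, values as JSON. jog_arm: Moves the arm, as the interface text tells. Its arguments: {"type":"object","properties":{"deltas":{"type":"array"},"squeeze":{"type":"number"}},"required":["deltas"]}

```bash
mkdir -p pics; ls
python3 - <<'E'
from workcell import readout, read_camera
import cv2,numpy as np,pickle
for n in("side","top"):
    c=read_camera(n); cv2.imwrite(f"pics/{n}0.png",c["color"]); pickle.dump(c,open(f"{n}0.pkl","wb"))
    print(n,[c[k] for k in("fx","fy","cx","cy","origin")],np.array(c["attitude"]).round(4).tolist())
s=readout.read_state();print(s)
E
```

```text
pics
side [544.5367877295507, 544.5367877295507, 317.7510102481886, 240.15778307991445, array([-0.39156289,  0.29353836,  0.51729425])] [-1.5145, 1.5363, -0.972]
top [561.8783677722188, 561.8783677722188, 326.13276650334666, 239.5525485539968, array([0.28399712, 0.28767343, 1.22035225])] [-2.1261, 2.1882, -0.1575]
{'time': 0.1, 'q': array([-1.13887854e+00,  2.64700231e-01,  1.60523993e+00, -2.17641797e-05,
        1.27372666e+00, -3.69029124e-02]), 'joint_vel': array([-0.00109293, -0.00302065, -0.00296334,  0.00135705, -0.00080306,
       -0.00028094]), 'joint_torque': array([ 1.40525485e-04, -5.16705287e+01, -3.68589807e+01, -1.30314597e-04,
        6.25103785e-03, -2.44604286e-05]), 'tool_pos': array([ 0.3047128 , -0.60159652,  0.24707005]), 'tcp_rot': array([-3.05369805e+00, -7.29234443e-01,  6.70934490e-04]), 'wrist_force': array([ 0.41459096,  0.12492146, -0.35898487]), 'torque': array([ 0.00507262,  0.02014921, -0.03605284]), 'grip_force': 0.0, 'width': 1.0026707059953373}
```

View pics/side0.png

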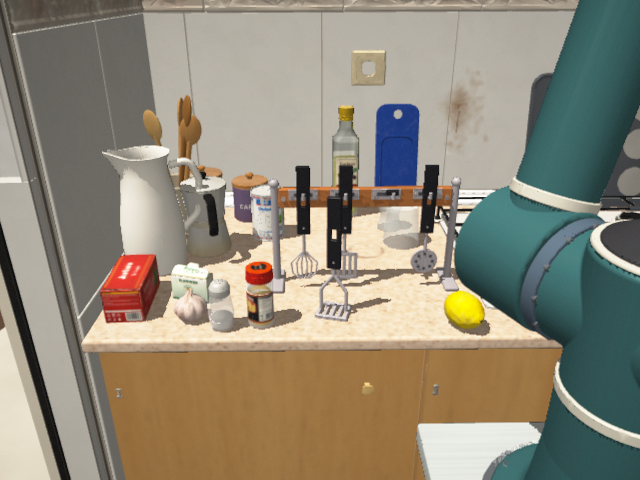

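View pics/top0.png

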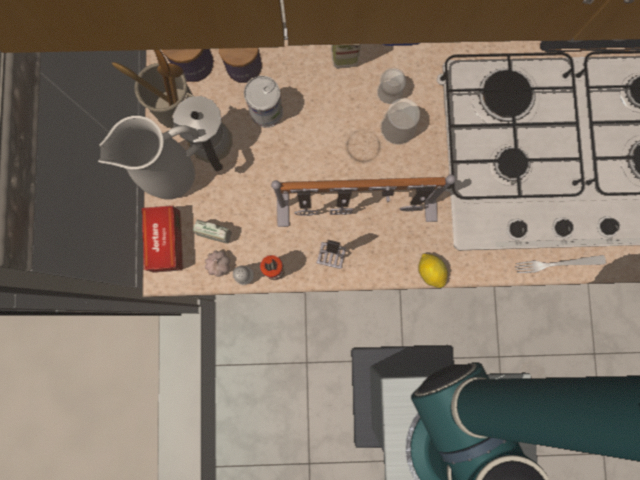

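Side view: the masher handle is at (334,195–268) with its foot at (333,312). The whisk is at x≈304, the turner at 345 and the skimmer at 430, so the third place (≈388,190) is empty. The top view shows the rail from (277,186) to (450,182) and the masher at (332,248). I'll enlarge both.

Run:
```python
import cv2
s=cv2.imread("pics/side0.png");t=cv2.imread("pics/top0.png")
cv2.imwrite("pics/s1.png",cv2.resize(s[155:335,260:475],(774,648)[:2],interpolation=2)[:600] if 0 else cv2.resize(s[158:330,262:470],None,fx=3.4,fy=3.4,interpolation=2))
cv2.imwrite("pics/t1.png",cv2.resize(t[168:278,265:465],None,fx=4,fy=4,interpolation=2))
```

```text
(no output)
```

View pics/s1.png

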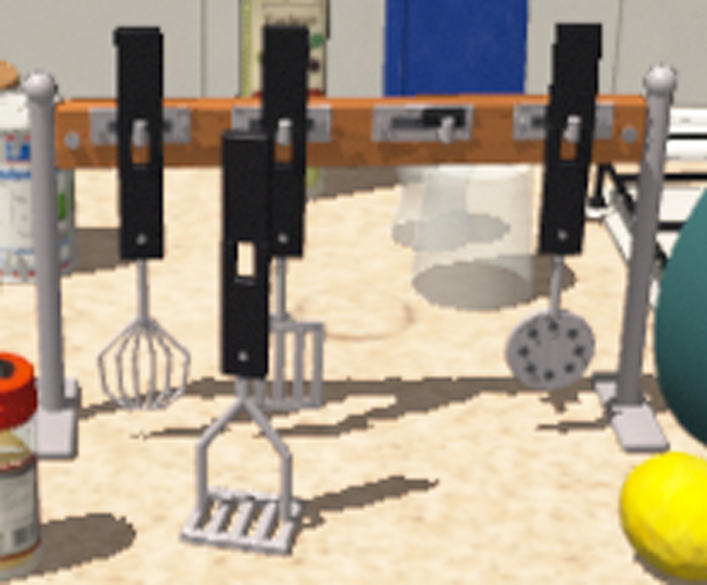

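View pics/t1.png

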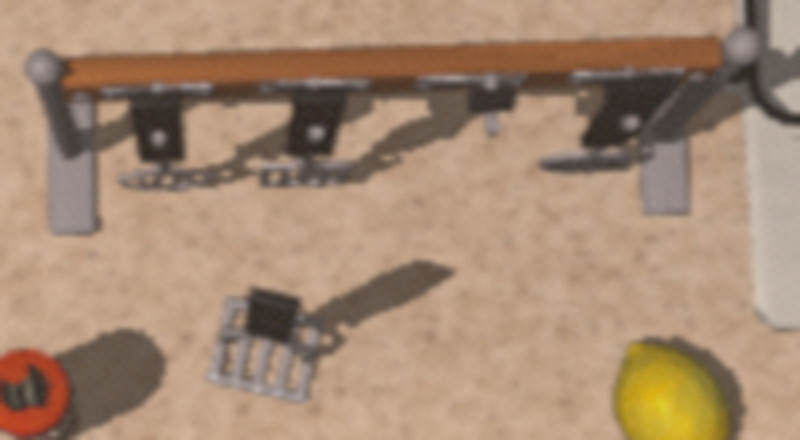

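The crops show the plate from side (373,105) to (473,142), with the hook tip at about (447,118) and the top-view tip at (491,125). The hook is therefore about 10 mm to the right of the plate's centre. Next I triangulate.

```bash
cat > h.py <<'E'
import numpy as np,pickle
from scipy.spatial.transform import Rotation as R
C={n:pickle.load(open(n+"0.pkl","rb")) for n in("side","top")}
def ray(n,u,v):
    c=C[n];d=R.from_rotvec(c["attitude"]).apply([(u-c["cx"])/c["fx"],(v-c["cy"])/c["fy"],1]);return np.array(c["origin"]),d
def S(u,v):return ray("side",262+u/3.4-.35,158+v/3.4-.35)
def T(u,v):return ray("top",265+u/4-.37,168+v/4-.37)
def atz(r,z):o,d=r;return o+d*(z-o[2])/d[2]
def tri(a,b):
    o1,d1=a;o2,d2=b;s=np.linalg.lstsq(np.c_[d1,-d2],o2-o1,rcond=None)[0]
    p,q=o1+s[0]*d1,o2+s[1]*d2;return (p+q)/2,np.linalg.norm(p-q)
def proj(n,p):
    c=C[n];x=R.from_rotvec(c["attitude"]).inv().apply(np.array(p)-c["origin"]);return np.array([c["cx"]+c["fx"]*x[0]/x[2],c["cy"]+c["fy"]*x[1]/x[2]])
E
python3 - <<'E'
from h import *
np.set_printoptions(precision=4,suppress=True)
for n,a,b in [("ballL",S(40,87),T(44,68)),("ballR",S(660,79),T(741,46)),("tip",S(447,118),T(491,124)),
 ("plateL_up",S(376,105),T(418,79)),("plateR_up",S(473,104),T(526,75)),("mtop_front?",S(246,137),T(274,302)),("mtop_fl",S(223,137),T(250,298)),("mtop_fr",S(268,136),T(300,308))]:
    print(n,*tri(a,b))
for z in(.18,.19): print("tip top z",z,atz(T(491,124),z),"rail ends/top back edge",atz(T(65,58),z),atz(T(720,38),z),"front edge",atz(T(65,88),z),atz(T(720,70),z))
print("plates z.19",[atz(T(*p),.19) for p in((105,90),(212,86),(260,86),(367,83),(418,79),(526,75),(570,74),(690,70))])
print("foot corners z0",[atz(T(*p),.005) for p in((210,378),(305,401),(230,297),(325,318))])
print("foot side",[atz(S(*p),.004) for p in((182,538),(291,552),(300,505),(202,492))])
E
```

```text
ballL [0.5273 0.3635 0.1984] 0.0019492398563234433
ballR [0.5285 0.0389 0.1997] 0.0018285547343291928
tip [0.4966 0.1552 0.1906] 0.003277429957195486
plateL_up [0.5192 0.1888 0.1898] 0.002613533064748928
plateR_up [0.5197 0.138  0.1898] 0.0025052750732851756
mtop_front? [0.4128 0.2605 0.2129] 0.001918930903132692
mtop_fl [0.4151 0.2712 0.2122] 0.002103800483508023
mtop_fr [0.4096 0.2497 0.2146] 0.00033293832579390966
tip top z 0.18 [0.4989 0.1555 0.18  ] rail ends/top back edge [0.5362 0.3559 0.18  ] [0.5375 0.0448 0.18  ] front edge [0.5217 0.3562 0.18  ] [0.522  0.0457 0.18  ]
tip top z 0.19 [0.4968 0.1568 0.19  ] rail ends/top back edge [0.5338 0.3552 0.19  ] [0.5351 0.0471 0.19  ] front edge [0.5195 0.3555 0.19  ] [0.5197 0.048  0.19  ]
plates z.19 [array([0.518 , 0.3368, 0.19  ]), array([0.5185, 0.2867, 0.19  ]), array([0.5179, 0.2643, 0.19  ]), array([0.518 , 0.2141, 0.19  ]), array([0.5193, 0.1901, 0.19  ]), array([0.5198, 0.1393, 0.19  ]), array([0.5197, 0.1186, 0.19  ]), array([0.5201, 0.0621, 0.19  ])]
foot corners z0 [array([0.3989, 0.2921, 0.005 ]), array([0.3849, 0.241 , 0.005 ]), array([0.4429, 0.28  , 0.005 ]), array([0.4299, 0.2286, 0.005 ])]
foot side [array([0.3971, 0.2905, 0.004 ]), array([0.3835, 0.2365, 0.004 ]), array([0.427 , 0.2292, 0.004 ]), array([0.4407, 0.2797, 0.004 ])]
```

```bash
cat >> h.py <<'E'
def delta(p0,yaw0,p1,yaw1):
    """tool pointing down, yaw = world angle (deg) of tool y; gives row deltas"""
    a=np.radians(yaw0); y=np.array([np.cos(a),np.sin(a),0]);z=np.array([0,0,-1.]);x=np.cross(y,z)
    d=np.array(p1)-p0; return np.round([d@x,d@y,d@z],4),"rz",round(-(yaw1-yaw0),2)
def yaw(rv):
    y=R.from_rotvec(rv).apply([0,1,0]);return np.degrees(np.arctan2(y[1],y[0]))
E
python3 - <<'E'
from h import *
y0=yaw([-3.05369805e+00, -7.29234443e-01,  6.70934490e-04]);print(y0)
print(delta([.305,-.602,.248],y0,[.48,-.2,.32],-14.6))
print(delta([.48,-.2,.32],-14.6,[.4145,.26,.27],-14.6))
E
```

```text
-63.13818327825344
(array([ 0.3378, -0.2796, -0.072 ]), 'rz', np.float64(-48.54))
(array([ 0.4286, -0.1793,  0.05  ]), 'rz', -0.0)
```

Request:
jog_arm(deltas=[0.338,-0.28,-0.072,0,0,-48.5,1,0.338,-0.28,-0.072,0,0,-48.5,1,0.338,-0.28,-0.072,0,0,-48.5,1,0.338,-0.28,-0.072,0,0,-48.5,1,0.338,-0.28,-0.072,0,0,-48.5,1,0.338,-0.28,-0.072,0,0,-48.5,1,0.338,-0.28,-0.072,0,0,-48.5,1,0.338,-0.28,-0.072,0,0,-48.5,1], squeeze=40)

```text
time: 0.9
tool_pos: [0.4625, -0.2382, 0.313]
tcp_rot: [-2.486, -1.92, 0.0]
wrist_force: [1.0, -0.4, 0.2]
width: 1.001
grip_force: 0.0
```

Run:
```python
from h import *
from workcell import readout
s=readout.read_state();print(yaw(s["tcp_rot"]))
print(delta(s["tool_pos"],-14.6,[.4145,.26,.27],-14.6))
```

```text
-14.654120539393622
(array([ 0.47 , -0.172,  0.043]), 'rz', -0.0)
```

Request:
jog_arm(deltas=[0.47,-0.172,0.043,0,0,0,1,0.47,-0.172,0.043,0,0,0,1,0.47,-0.172,0.043,0,0,0,1,0.47,-0.172,0.043,0,0,0,1,0.47,-0.172,0.043,0,0,0,1,0.47,-0.172,0.043,0,0,0,1,0.47,-0.172,0.043,0,0,0,1,0.47,-0.172,0.043,0,0,0,1])

```text
time: 1.7
tool_pos: [0.4235, 0.1584, 0.2785]
tcp_rot: [2.486, 1.92, 0.0]
wrist_force: [0.9, 0.5, 0.2]
width: 1.001
grip_force: 0.0
```

Run:
```python
from h import *
from workcell import readout
s=readout.read_state();print(s["tool_pos"],yaw(s["tcp_rot"]))
print(delta(s["tool_pos"],-14.6,[.4145,.26,.265],-14.6))
```

```text
[0.42354654 0.15837251 0.27846258] -14.640305129783554
(array([ 0.0961, -0.0344,  0.0135]), 'rz', -0.0)
```

Request:
jog_arm(deltas=[0.094,-0.034,0.013,0,0,0,1,0.094,-0.034,0.013,0,0,0,1,0.094,-0.034,0.013,0,0,0,1,0.094,-0.034,0.013,0,0,0,1,0.094,-0.034,0.013,0,0,0,1])

```text
time: 2.2
tool_pos: [0.4153, 0.2552, 0.2655]
tcp_rot: [2.486, 1.92, -0.001]
wrist_force: [0.7, -1.0, -0.4]
width: 0.998
grip_force: 0.0
```

Run:
```python
from h import *
from workcell import readout,read_camera
import cv2
s=readout.read_state();print(s["tool_pos"],yaw(s["tcp_rot"]))
a=read_camera("side")["color"][90:340,240:460]
b=read_camera("top")["color"][150:300,240:440]
a=cv2.resize(a,None,fx=2,fy=2,interpolation=2);b=cv2.resize(b,(400,300),interpolation=2)
im=np.zeros((500,800,3),np.uint8);im[:500,:400]=a[:500,:400];im[:300,400:]=b
cv2.imwrite("pics/p3.png",im)
print(delta(s["tool_pos"],-14.6,[.4145,.26,.195],-14.6))
```

```text
[0.41525686 0.255234   0.26555   ] -14.65512562108194
(array([ 0.0044, -0.0019,  0.0705]), 'rz', -0.0)
```

View pics/p3.png

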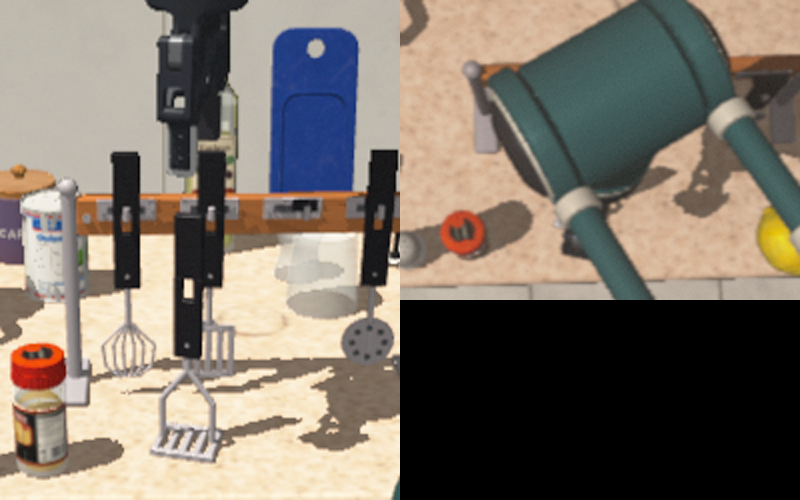

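The fingers straddle the handle (front finger at u≈180 in the crop, handle at 188). I'll descend and grip.

Request:
jog_arm(deltas=[0.0045,-0.002,0.02,0,0,0,1,0.0045,-0.002,0.045,0,0,0,1,0.0045,-0.002,0.07,0,0,0,0.3,0.0045,-0.002,0.07,0,0,0,0.0,0.0045,-0.002,0.07,0,0,0,-0.3,0.0045,-0.002,0.07,0,0,0,-0.6,0.0045,-0.002,0.07,0,0,0,-0.8,0.0045,-0.002,0.07,0,0,0,-1], squeeze=40)

```text
time: 3.1
tool_pos: [0.4155, 0.2614, 0.1976]
tcp_rot: [2.486, 1.92, 0.005]
wrist_force: [0.0, -0.9, 2.2]
width: 0.082
grip_force: 39.5
```

Request:
jog_arm(deltas=[0,0,0,0,0,0,-1,0,0,0,0,0,0,-1,0,0,0,0,0,0,-1], squeeze=60)

```text
time: 3.4
tool_pos: [0.4156, 0.2615, 0.1976]
tcp_rot: [2.486, 1.92, 0.005]
wrist_force: [1.0, -1.2, 6.4]
width: 0.091
grip_force: 60.3
```

Request:
jog_arm(deltas=[0,0,-0.015,0,0,0,-1,0,0,-0.03,0,0,0,-1,0,0,-0.045,0,0,0,-1,0,0,-0.045,0,0,0,-1,0,0,-0.045,0,0,0,-1])

```text
time: 3.9
tool_pos: [0.4148, 0.2612, 0.2416]
tcp_rot: [2.486, 1.92, 0.002]
wrist_force: [-0.9, 0.2, -1.8]
width: 0.082
grip_force: 59.1
```

Run:
```python
from h import *
from workcell import readout
s=readout.read_state();print(s["tool_pos"],yaw(s["tcp_rot"]),s["tcp_rot"])
print(delta(s["tool_pos"],-14.65,[.455,.1553,.233],0.2))
```

```text
[0.41484693 0.26117281 0.24158339] -14.633931691579788 [2.48610119e+00 1.92030295e+00 2.45104276e-03]
(array([-0.0923,  0.0656,  0.0086]), 'rz', -14.85)
```

Request:
jog_arm(deltas=[-0.023,0.016,0.002,0,0,-4,-1,-0.046,0.033,0.004,0,0,-8,-1,-0.07,0.049,0.006,0,0,-12,-1,-0.0925,0.0655,0.0085,0,0,-14.85,-1,-0.0925,0.0655,0.0085,0,0,-14.85,-1,-0.0925,0.0655,0.0085,0,0,-14.85,-1,-0.0925,0.0655,0.0085,0,0,-14.85,-1])

```text
time: 4.6
tool_pos: [0.454, 0.1553, 0.2318]
tcp_rot: [-2.217, -2.225, 0.001]
wrist_force: [0.1, -0.6, -2.4]
width: 0.08
grip_force: 59.1
```

Run:
```python
from h import *
from workcell import readout,read_camera
import cv2
np.set_printoptions(precision=4,suppress=True)
s=readout.read_state();print(s["tool_pos"],yaw(s["tcp_rot"]),s["tcp_rot"],s["wrist_force"])
c=read_camera("side");cv2.imwrite("pics/side4.png",c["color"]);a=c["color"][120:300,300:460]
cv2.imwrite("pics/p4.png",cv2.resize(a,None,fx=3.3,fy=3.3,interpolation=2))
```

```text
[0.454  0.1553 0.2318] 0.19551264384807962 [-2.217  -2.2245  0.001 ] [ 0.0778 -0.6489 -2.3665]
```

View pics/p4.png

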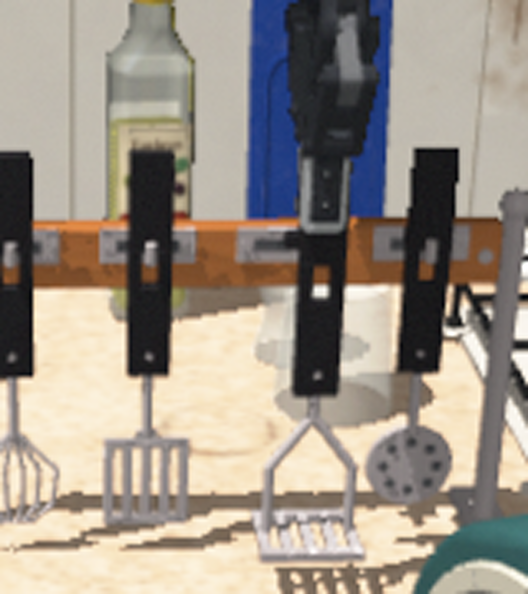

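Run:
```python
from h import *
np.set_printoptions(precision=4,suppress=True)
def atx(r,x):o,d=r;return o+d*(x-o[0])/d[0]
K=lambda u,v:ray("side",300+u/3.3-.35,120+v/3.3-.35)
print("slot",[atx(K(*p),.450) for p in((321,281),(311,267),(331,297),(298,300),(342,300),(293,395),(338,395))])
print("turner",[atx(K(*p),.4975) for p in((130,300),(172,300),(151,289))],"skimmer",[atx(K(*p),.4975) for p in((405,290),(446,290))])
print("tip front x .4915",atx(S(447,118),.4915),atx(S(447,127),.4915),proj("side",[.4915,.1553,.19]))
```

```text
slot [array([0.45  , 0.1534, 0.1859]), array([0.45  , 0.1589, 0.1934]), array([0.45  , 0.1478, 0.1772]), array([0.45  , 0.1644, 0.1757]), array([0.45  , 0.1422, 0.1755]), array([0.45  , 0.1642, 0.1227]), array([0.45  , 0.1409, 0.1225])]
turner [array([0.4975, 0.2469, 0.1572]), array([0.4975, 0.2245, 0.157 ]), array([0.4975, 0.2358, 0.1634])] skimmer [array([0.4975, 0.1003, 0.1616]), array([0.4975, 0.0784, 0.1615])]
tip front x .4915 [0.4915 0.1544 0.1926] [0.4915 0.1541 0.1877] [392.5094 193.7757]
```

Request:
jog_arm(deltas=[0.001,0.01,0.001,0,0,0,-1,0.001,0.018,0.001,0,0,0,-1,0.001,0.026,0.001,0,0,0,-1,0.001,0.026,0.001,0,0,0,-1,0.001,0.026,0.001,0,0,0,-1])

```text
time: 5.15
tool_pos: [0.4807, 0.156, 0.2311]
tcp_rot: [-2.217, -2.225, 0.001]
wrist_force: [-0.4, -0.4, -3.3]
width: 0.085
grip_force: 59.1
```

Request:
jog_arm(deltas=[0,0.0015,0,0,0,0,-1,0,0.003,0,0,0,0,-1,0,0.0045,0,0,0,0,-1,0,0.006,0,0,0,0,-1,0,0.006,0,0,0,0,-1])

```text
time: 5.65
tool_pos: [0.4867, 0.156, 0.2314]
tcp_rot: [2.217, 2.225, 0.0]
wrist_force: [-0.8, -0.3, -2.1]
width: 0.081
grip_force: 59.1
```

Request:
jog_arm(deltas=[0,0.001,0,0,0,0,-1,0,0.002,0,0,0,0,-1,0,0.002,0,0,0,0,-1])

```text
time: 5.95
tool_pos: [0.4886, 0.156, 0.2313]
tcp_rot: [2.217, 2.225, 0.0]
wrist_force: [0.3, 0.8, -2.6]
width: 0.085
grip_force: 59.1
```

Request:
jog_arm(deltas=[0,0.001,0,0,0,0,-1,0,0.002,0,0,0,0,-1,0,0.002,0,0,0,0,-1])

```text
time: 6.25
tool_pos: [0.4907, 0.156, 0.2313]
tcp_rot: [2.217, 2.225, 0.0]
wrist_force: [-0.1, 0.3, -3.3]
width: 0.089
grip_force: 59.1
```

Request:
jog_arm(deltas=[0,0.001,0,0,0,0,-1,0,0.002,0,0,0,0,-1,0,0.002,0,0,0,0,-1])

```text
time: 6.55
tool_pos: [0.4927, 0.156, 0.2313]
tcp_rot: [2.217, 2.225, 0.0]
wrist_force: [-0.2, -0.4, -1.8]
width: 0.082
grip_force: 59.1
```

Request:
jog_arm(deltas=[0,0.001,0,0,0,0,-1,0,0.002,0,0,0,0,-1,0,0.002,0,0,0,0,-1])

```text
time: 6.85
tool_pos: [0.4947, 0.156, 0.2313]
tcp_rot: [2.217, 2.225, 0.0]
wrist_force: [-0.1, 0.2, -2.6]
width: 0.086
grip_force: 59.1
```

Request:
jog_arm(deltas=[0,0.001,0,0,0,0,-1,0,0.002,0,0,0,0,-1,0,0.002,0,0,0,0,-1])

```text
time: 7.15
tool_pos: [0.4967, 0.156, 0.2313]
tcp_rot: [2.217, 2.225, 0.0]
wrist_force: [-0.5, -0.7, -2.0]
width: 0.083
grip_force: 59.1
```

Request:
jog_arm(deltas=[0,0.001,0,0,0,0,-1,0,0.002,0,0,0,0,-1,0,0.002,0,0,0,0,-1])

```text
time: 7.45
tool_pos: [0.4987, 0.1561, 0.2313]
tcp_rot: [2.217, 2.225, 0.0]
wrist_force: [0.4, -0.9, -1.6]
width: 0.086
grip_force: 59.1
```

Request:
jog_arm(deltas=[0,0.001,0,0,0,0,-1,0,0.0015,0,0,0,0,-1,0,0.0015,0,0,0,0,-1])

```text
time: 7.75
tool_pos: [0.5001, 0.156, 0.2313]
tcp_rot: [2.217, 2.225, 0.0]
wrist_force: [-1.2, -0.9, -2.9]
width: 0.082
grip_force: 59.1
```

Request:
jog_arm(deltas=[0,0.001,0,0,0,0,-1,0,0.001,0,0,0,0,-1])

```text
time: 7.95
tool_pos: [0.5007, 0.156, 0.2312]
tcp_rot: [-2.217, -2.225, 0.001]
wrist_force: [-0.6, -0.3, -1.7]
width: 0.085
grip_force: 59.2
```

Request:
jog_arm(deltas=[0,0.001,0,0,0,0,-1,0,0.001,0,0,0,0,-1])

```text
time: 8.15
tool_pos: [0.5013, 0.156, 0.2311]
tcp_rot: [-2.216, -2.225, 0.002]
wrist_force: [-3.0, 0.5, -0.6]
width: 0.079
grip_force: 59.4
```

Request:
jog_arm(deltas=[0,0.001,0,0,0,0,-1,0,0.001,0,0,0,0,-1])

```text
time: 8.35
tool_pos: [0.5023, 0.156, 0.2311]
tcp_rot: [-2.217, -2.225, 0.002]
wrist_force: [-4.9, 0.2, -0.8]
width: 0.084
grip_force: 59.5
```

Request:
jog_arm(deltas=[0,0.001,0,0,0,0,-1,0,0.001,0,0,0,0,-1])

```text
time: 8.55
tool_pos: [0.5032, 0.156, 0.2311]
tcp_rot: [-2.216, -2.225, 0.003]
wrist_force: [-6.0, -0.2, -0.1]
width: 0.082
grip_force: 59.5
```

Request:
jog_arm(deltas=[0,0.001,0,0,0,0,-1,0,0.001,0,0,0,0,-1])

```text
time: 8.75
tool_pos: [0.5039, 0.156, 0.2311]
tcp_rot: [-2.216, -2.224, 0.003]
wrist_force: [-6.3, -0.4, 0.2]
width: 0.086
grip_force: 59.6
```

Request:
jog_arm(deltas=[0,0.001,0,0,0,0,-1,0,0.001,0,0,0,0,-1,0,0.001,0,0,0,0,-1])

```text
time: 9.05
tool_pos: [0.5046, 0.156, 0.2311]
tcp_rot: [-2.216, -2.224, 0.004]
wrist_force: [-7.6, -1.4, 2.5]
width: 0.085
grip_force: 59.6
```

Request:
jog_arm(deltas=[0,0,0.001,0,0,0,-1,0,0,0.002,0,0,0,-1,0,0,0.002,0,0,0,-1])

```text
time: 9.35
tool_pos: [0.5046, 0.156, 0.2291]
tcp_rot: [-2.216, -2.224, 0.004]
wrist_force: [-7.6, 0.1, 1.3]
width: 0.087
grip_force: 59.8
```

Request:
jog_arm(deltas=[0,0,0.001,0,0,0,-1,0,0,0.002,0,0,0,-1,0,0,0.002,0,0,0,-1])

```text
time: 9.65
tool_pos: [0.5046, 0.1561, 0.2271]
tcp_rot: [-2.216, -2.224, 0.004]
wrist_force: [-7.4, -0.7, 2.3]
width: 0.084
grip_force: 59.8
```

Request:
jog_arm(deltas=[0,0,0.001,0,0,0,-1,0,0,0.002,0,0,0,-1,0,0,0.002,0,0,0,-1])

```text
time: 9.95
tool_pos: [0.5047, 0.1561, 0.2251]
tcp_rot: [-2.216, -2.224, 0.004]
wrist_force: [-7.6, -1.2, 1.0]
width: 0.084
grip_force: 59.8
```

Request:
jog_arm(deltas=[0,0,0.001,0,0,0,-1,0,0,0.002,0,0,0,-1,0,0,0.002,0,0,0,-1])

```text
time: 10.25
tool_pos: [0.5047, 0.1561, 0.2231]
tcp_rot: [-2.216, -2.224, 0.004]
wrist_force: [-7.8, -0.8, 0.4]
width: 0.084
grip_force: 59.8
```

Request:
jog_arm(deltas=[0,0,0.001,0,0,0,-1,0,0,0.001,0,0,0,-1])

```text
time: 10.45
tool_pos: [0.5047, 0.1561, 0.2221]
tcp_rot: [-2.216, -2.224, 0.003]
wrist_force: [-7.9, -0.4, 1.0]
width: 0.086
grip_force: 59.8
```

Request:
jog_arm(deltas=[0,0,0.001,0,0,0,-1,0,0,0.001,0,0,0,-1])

```text
time: 10.65
tool_pos: [0.5048, 0.1562, 0.2215]
tcp_rot: [-2.216, -2.224, 0.003]
wrist_force: [-7.7, -0.1, 1.6]
width: 0.084
grip_force: 59.9
```

Request:
jog_arm(deltas=[0,0,0.0005,0,0,0,-1,0,0,0.001,0,0,0,-1])

```text
time: 10.85
tool_pos: [0.5049, 0.1561, 0.2213]
tcp_rot: [-2.216, -2.224, 0.003]
wrist_force: [-9.8, -0.5, 8.3]
width: 0.083
grip_force: 60.7
```

The slot has bottomed on the hook (Fz rising). I'll ease off the pressing, then let go gently.

Request:
jog_arm(deltas=[0,-0.001,-0.0008,0,0,0,-1,0,-0.002,-0.0008,0,0,0,-1,0,-0.003,-0.0008,0,0,0,-1,0,-0.003,-0.0008,0,0,0,-1])

```text
time: 11.25
tool_pos: [0.5035, 0.1562, 0.2214]
tcp_rot: [2.217, 2.225, 0.002]
wrist_force: [-2.5, 0.6, -0.0]
width: 0.085
grip_force: 59.5
```

Request:
jog_arm(deltas=[0,-0.001,0,0,0,0,-1,0,-0.001,0,0,0,0,-0.85,0,-0.001,0,0,0,0,-0.75,0,-0.001,0,0,0,0,-0.6,0,-0.001,0,0,0,0,-0.4,0,-0.001,0,0,0,0,-0.4,0,-0.001,0,0,0,0,-0.4], squeeze=20)

```text
time: 11.95
tool_pos: [0.5021, 0.1561, 0.2212]
tcp_rot: [2.217, 2.225, 0.0]
wrist_force: [-0.5, -0.3, -0.6]
width: 0.301
grip_force: 0.0
```

Request:
jog_arm(deltas=[0,0,-0.015,0,0,0,-0.4,0,0,-0.03,0,0,0,-0.4,0,0,-0.06,0,0,0,-0.4,0,0,-0.09,0,0,0,-0.4,0,0,-0.12,0,0,0,-0.4,0,0,-0.12,0,0,0,-0.4,0,0,-0.12,0,0,0,-0.4])

```text
time: 12.65
tool_pos: [0.5028, 0.1563, 0.3437]
tcp_rot: [2.216, 2.224, 0.006]
wrist_force: [-0.4, -0.6, -1.2]
width: 0.296
grip_force: 0.0
```

Run:
```python
from workcell import read_camera
import cv2
a=read_camera("side")["color"][130:310,260:470]
cv2.imwrite("pics/p5.png",cv2.resize(a,None,fx=3.3,fy=3.3,interpolation=2))
```

```text
(no output)
```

View pics/p5.png

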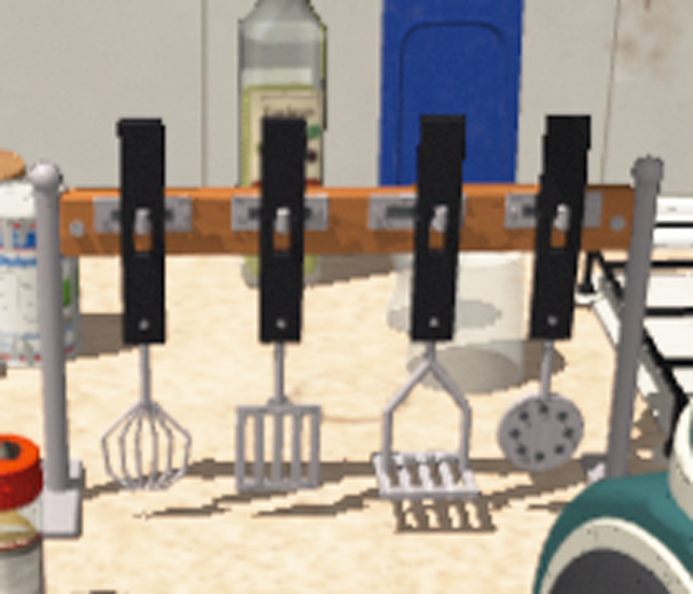

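The masher hangs level with its neighbours: handle top at (441,117), hook tip visible in the slot at (438,213). The neighbours are undisturbed and the gripper is clear.

```bash
python3 -c "
from workcell import finish_job
print(finish_job())"
```

```text
the job is handed in; nothing more can be done
None
```

The masher is hanging on the empty hook with its slot fully down; in the last picture the neighbouring utensils look undisturbed and the gripper is clear. I've handed the job in after about 13 s of robot time, and the hand-in call returned no verdict.

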